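# Clamp a brake pad in the drilling nest

### The job

Load the shorter of the two ribbed brake pads into the metal clamping nest for drilling: swing the nest's locking lever clear of the pocket, lower the pad gently, friction block down, into the pocket until its steel plate lies flat on the nest, then swing the lever fully shut over it against its stop. Let go of everything and leave the longer pad and the other things on the shelf where they are.

Things in the scene. Friction and masses are not known exactly. Their poses are not given: they have to be found in the camera images.
- pad: Shorter brake pad, to be loaded: dark grey friction block 60 (x) x 100 (y) x 24 (z) mm, on it a steel plate 72 x 112 x 5 overhanging 6 all round, on that a central steel grip rib 24 wide (x), 70 long (y), 26 tall. Plate top 29, rib top 55 above the underside. 0.5 to 0.8 kg. Origin: centre of underside, y along its length; a half turn makes no difference. Lies block down at the robot's right.
- long_pad: Longer brake pad, to be left alone: same build and heights, but block 60 x 130 mm, plate 72 x 142, rib 100 long; it does not fit the pocket. The two pads lie in either of two places. Origin and axes as for the shorter pad.
- nest: Fixed clamping nest: aluminium block 110 (x) x 140 (y) mm, 40 high, pocket in its top 63 (x) x 103 (y), 26 deep, edges chamfered 3. The seated pad hangs by its plate on the rim, pad y along nest y, underside 24 below the block's top. A 66 mm long stand behind (+x) carries the lever's pivot. Origin: on the shelf under the pocket's centre, z up; -x points roughly at the robot. Place and yaw vary.
- pocket (a point): Centre of the pocket's mouth, level with the block's top, 40 mm above the nest's origin; axes as the nest.
- lever (a joint): Locking lever angle, rad: 0 shut (bar along nest x over the pocket's middle, tail at the stop pin), up to 1.75 open. Turns level; seen from above it opens clockwise, the knob going from the nest's -x side to its +y side (robot's left). Starts at 0.1 to 0.55, barring the pocket; from about 1.2 it is clear. Stays where left; about 1.5 N at the knob moves it.
- lever_hinge (a point): Point on the lever's upright pivot axis at the bar's mid-height: 85 mm in +x of the nest's origin, 80 mm above the shelf. The pivot's cap ends 93 mm above the shelf.
- lever_knob (a point): Mid-height of the lever's knob, an upright black round peg 22 mm across, 45 tall, on the bar 150 mm from the pivot axis; the peg spans 85 to 130 mm above the shelf. The bar is flat steel 24 wide, 75 to 85 mm above the shelf, reaching 15 mm beyond the knob's axis and 30 mm behind the pivot.
- canister: Screw-top tin canister, 76 mm across, 95 mm tall; leave in place. Origin: centre of underside.
- hex_case: Blue steel hex key case, 60 x 130 x 30 mm; leave in place. Origin: centre of underside.
- offcut: Grey composite offcut, a plain block 62 x 45 x 24 mm without plate or rib; leave in place. Origin: centre of underside.
- sleeve: Chrome sleeve gauge, an upright tube 52 mm across, 65 mm tall; leave in place. Origin: centre of underside.
- dish: Terracotta dish of steel clips, 104 mm across, 30 mm tall; leave in place. Origin: centre of underside.
- wrench: Steel wrench 180 mm long lying at the far right; leave in place. Origin: its underside near the middle.
Not all that is in view belongs to the job. Leave any green look-alike of the pad alone.

How it is judged (in metres and radians):
On the way, in this order (a step that is already met when the one before it is completed fails the run):
1. the lever is swung clear of the pocket (value of joint lever above 0.8 rad), for 0.2 s.
2. the shorter pad is home in the pocket, its plate flat on the nest, the lever still open (z of pad in the frame of pocket below -0.0205 m and horizontal distance between pad and pocket below 0.006 m and angle between the y axis of pad and the y axis of nest, either way round below 0.06 rad and angle between pad's own z axis and vertical below 0.05 rad and value of joint lever above 0.5 rad), for 0.2 s.
3. the lever is swung shut over the pad (z of pad in the frame of pocket below -0.0205 m and horizontal distance between pad and pocket below 0.006 m and angle between the y axis of pad and the y axis of nest, either way round below 0.06 rad and angle between pad's own z axis and vertical below 0.05 rad and value of joint lever below 0.07 rad), for 0.2 s.
At the end, for the whole second after the job is handed in: The shorter pad sits in the pocket with its plate on the rim (underside at least 20.5 mm below the nest's top, centred within 6 mm, turned and tilted less than about 3 degrees), at rest, and the lever is within 0.07 rad of shut (all of step 3 and linear speed of pad below 0.02 m/s); the robot touches nothing.
It fails at once if the longer pad or another bystander is pushed more than 30 mm from its place (distance of any of long_pad, canister, hex_case, offcut, sleeve, dish, wrench from where it was at the start of the episode above 0.03 m).
It fails at once if the pad is dropped or rammed hard into the nest (over 100 N) (contact force between pad and nest above 100 N).
It also fails if it takes over 62 s, if anything falls off the work surface, if the arm or the gripper's body presses on something with over 40 N, if the wrist force passes 120 N, or if a joint passes its speed limit or range.

### The arm

A 6-joint arm with a two-finger parallel gripper is mounted at the origin on the work surface. World frame = base frame: x ahead of the robot, y to its left, z up, the work surface at z = 0. Lengths are in m, angles in degrees, forces in N, time in s.
With the tool pointing down it reaches from about 0.3 to 0.75 m from the base axis. Payload 8.5 kg.
Tool frame: the origin (TCP) lies on the centre line of the jaws, within the pads' length; the fingertips stand 19 mm ahead of it and the grasp point (between the pads) is the TCP; z points along the fingers, x is the direction in which the jaws open and shut, and the axes are right-handed (so a half turn about z gives the same grasp; the last joint's range is limited). The gripper opens to 85 mm and grips with 20 to 120 N. Pads are 22 mm wide; open, the fingers measure 114 mm over their backs; the gripper's body (76 mm by 85 mm) begins 54 mm behind the grasp point. The pads swing forward as they close: fully open they stand 13 mm farther back than shut.
Start: joints at [57.68, 21.807, 74.336, -0, 83.858, -12.336], TCP at [0.188, 0.517, 0.229] pointing down, gripper open.
Joint ranges: [-178.18, 178.18], [-50.72, 133.34], [12.68, 142.11], [-81.47, 261.47], [9.98, 163.14], [-165.26, 165.26]. Speed limits (degrees/s): [136.94, 136.94, 180, 180, 180, 180].

### API

Orientations are given as a 3x3 rotation matrix whose columns are the frame's x, y, z axes.
In Python, from rig import env, cams, order gives the robot as it stands.
- The arm moves only by the tool step_arm, never from a script. Its argument "steps" is a list of rows, each an object with "xyz": the shift along the tool's x, y, z normalised to -1 to 1, where 1 is 0.04 m, a list of three; "turn": the turn, a rotation vector about the tool's x, y, z normalised to -1 to 1, where 1 is 0.08 rad, a list of three; "gripper": the gripper command: -1 is shut, 1 is fully open, values between are in proportion. A call has 1 to 20 rows; each row shifts and turns the commanded pose from where the row before left it, along the tool's axes as they then stand; what a row does not reach is not made up. A row lasts 1/12 s, in which the tool goes at most 41.7 mm and 7.16 degrees, less where a joint would pass 70% of its speed; a pose out of reach is approached as far as the arm can. A call with a number of a shift or a turn outside -1 to 1 is refused whole. A call with a gripper value outside its range is refused whole. The fingers move at their own pace and stop on an object; "squeeze" is the grip in N (left out, the last holds). Time passes only in rows, so rows that do not move let the fingers close. It gives the time, the measured TCP pose, the force and the opening at its end, in the units of the state.
- env.observe(): the state, without advancing time (a new reading comes with each control period).
- cams.get_image(name): name is "side" or "top" or "wrist"; returns (picture, depth): 384x512x3 uint8, red, green, blue; 384x512 float32, m along the optical axis (not along the pixel's ray), 0 where there is no reading.
- cams.camera_info(name): a dict with "fx", "fy", "cx", "cy" (pixels), "extrinsics" (4x4, takes a point from camera to world coordinates). Camera axes: x right, y down, z forward; pixel columns grow to the right and rows downward; lengths in m; the calibration is good to about 2 mm. A picture is of the moment at which its call begins: read the wrist's pose just before it. camera_info takes no time and is no camera call; for the wrist camera it gives the pose at the moment of the call.
- order.close_job(): hands the job in, once; it reports no verdict.
The state is a dict: "time_s": time; "q": joint angles; "qvel": joint speeds; "joint_efforts": joint torques, N m; "position": TCP position; "tool_rot": TCP orientation; "ft_force": force on the tool from outside, world axes, zero at the start; "wrist_torque": the same for the moment, N m; "grip_width": finger opening in m.
Only numpy, scipy, OpenCV 4.12 (cv2) and the standard library are available. Lean on these libraries where they do the work, as an engineer would, in place of code of your own. Each camera call takes 0.05 s, during which the arm holds its last target. There are 200 camera calls.

## Working session

There is one attempt and no reset: what is moved stays moved. The work goes in short steps, Python scripts to look and compute and a tool call to move; the robot and the scene stay as the last step left them, time stands still between calls to the robot, and variables do not carry over. Pictures are saved under pics/ and viewed, about 8 in all and at most 12, crops included, and the job is handed in when it is done.

Besides the shell and the picture viewer there is one more tool, called after "Call:" as name([rows], argument=value, ...), one row to a line, values as JSON. step_arm: Moves the arm, as the interface text tells. Scaled input: -1 to 1 covers 0.04 m each way for a shift and 0.08 rad each way for a turn. Its arguments: {"type":"object","properties":{"steps":{"type":"array"},"squeeze":{"type":"number"}},"required":["steps"]}

```bash
ls; mkdir -p pics; cat > h.py <<'E'
import numpy as np, cv2
from rig import env, cams, order
def grab(n):
    i=cams.camera_info(n); im,d=cams.get_image(n); return im,d,i
def pts(d,i):
    v,u=np.mgrid[:d.shape[0],:d.shape[1]]
    p=np.stack([(u-i["cx"])/i["fx"]*d,(v-i["cy"])/i["fy"]*d,d],-1)
    E=np.array(i["extrinsics"]); return p@E[:3,:3].T+E[:3,3]
def ray(i,u,v,z):
    E=np.array(i["extrinsics"]); r=E[:3,:3]@np.array([(u-i["cx"])/i["fx"],(v-i["cy"])/i["fy"],1.]); o=E[:3,3]
    return o+r*(z-o[2])/r[2]
E
python3 - <<'E'
from h import *
for n in ["top","side"]:
    im,d,i=grab(n); np.savez(f"{n}0.npz",im=im,d=d); import pickle; pickle.dump(i,open(f"{n}0.pkl","wb"))
    cv2.imwrite(f"pics/{n}0.png",cv2.resize(im[:,:,::-1],(800,600)))
    print(n,i,(d>0).mean())
s=env.observe();print(s)
E
```

```text
pics
top {'fx': 498.3031743773716, 'fy': 498.3031743773716, 'cx': 254.08670484717328, 'cy': 189.23659479921037, 'extrinsics': array([[-0.00641016, -0.99776964,  0.06644288,  0.42563748],
       [-0.99996804,  0.00607851, -0.00519254,  0.03016162],
       [ 0.00477708, -0.06647404, -0.99777672,  1.51824838],
       [ 0.        ,  0.        ,  0.        ,  1.        ]])} 0.9957529703776041
side {'fx': 451.3541914270372, 'fy': 451.3541914270372, 'cx': 252.44256174166375, 'cy': 193.94073289393603, 'extrinsics': array([[ 0.73071149, -0.36172092,  0.57898073, -0.30161632],
       [-0.68250291, -0.40672439,  0.60726028, -0.82866995],
       [ 0.01582684, -0.8388881 , -0.54407377,  0.88371824],
       [ 0.        ,  0.        ,  0.        ,  1.        ]])} 0.9948933919270834
{'time_s': 0.1, 'q': array([ 5.76792564e+01,  2.18386461e+01,  7.43776719e+01,  2.95028631e-04,
        8.38557639e+01, -1.23353397e+01]), 'qvel': array([-0.03957279, -0.14224369, -0.20012906, -0.01341998, -0.0199401 ,
        0.01053663]), 'joint_efforts': array([ 3.57974757e-03, -4.49219263e+01, -2.31657493e+01, -1.77625216e-04,
        3.63241015e-03,  2.68908373e-06]), 'position': array([0.18784456, 0.51667167, 0.22857542]), 'tool_rot': array([[ 3.41780851e-01,  9.39779438e-01, -6.76962462e-04],
       [ 9.39778879e-01, -3.41781411e-01, -1.06041531e-03],
       [-1.22792969e-03, -2.73765375e-04, -9.99999209e-01]]), 'ft_force': array([ 0.11888663,  1.20989612, -0.3012745 ]), 'wrist_torque': array([-0.05208063, -0.00974047, -0.02919986]), 'grip_width': 0.08504712585690631}
```

View pics/top0.png

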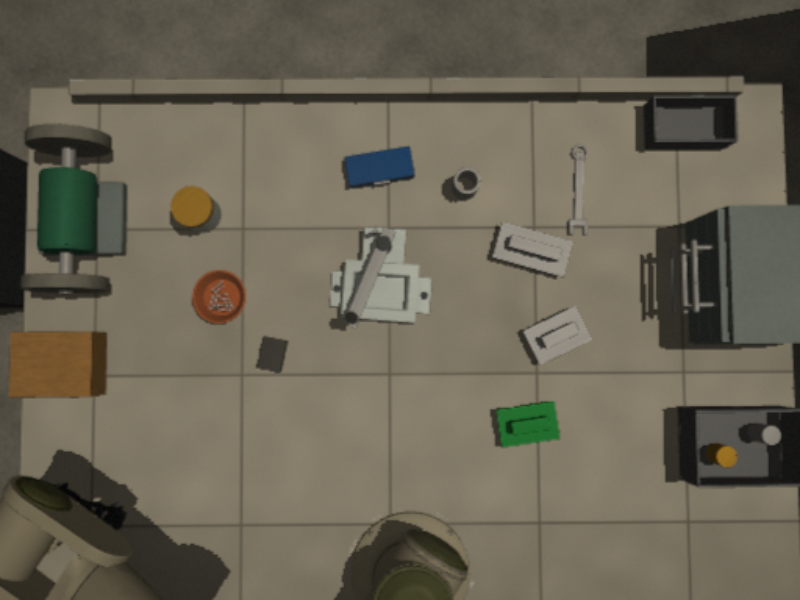

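View pics/side0.png

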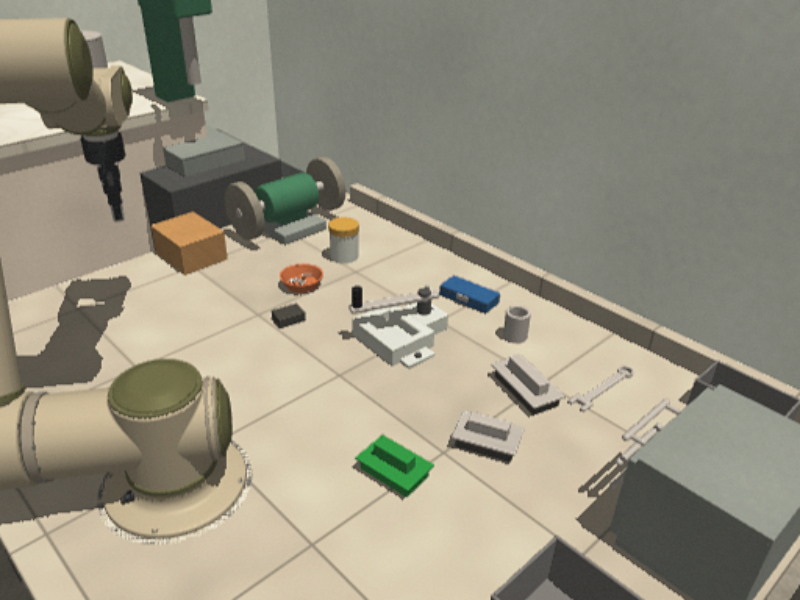

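Top view (800x600 pixels): the two grey ribbed pads are at (531,250) and (557,335), and a green look-alike is at (527,424). The nest is at (383,292), its pivot at (383,242) and the knob at (351,318). The one at (557,335) looks shorter, so I'll measure both and confirm in a crop.

```bash
cat > m.py <<'E'
from h import *
import pickle
z=np.load("top0.npz");im,d=z["im"],z["d"];i=pickle.load(open("top0.pkl","rb"))
P=pts(d,i);Z=P[...,2]
def rect(mask,c,r):
    m=mask&(np.hypot(P[...,0]-c[0],P[...,1]-c[1])<r)
    n,l,s,ct=cv2.connectedComponentsWithStats(m.astype(np.uint8))
    k=1+np.argmax(s[1:,4]); q=P[l==k]
    R=cv2.minAreaRect((q[:,:2]*1000).astype(np.float32)); return R,q[:,2].mean(),s[k,4],np.median(im[l==k],0)
for nm,(u,v) in dict(padA=(531,250),padB=(557,335),green=(527,424),offcut=(272,354),nest=(383,292)).items():
    c=ray(i,u*.64,v*.64,.04)
    print(nm,c.round(3),"all",rect(Z>.012,c,.12))
    if "pad" in nm: print("  rib",rect(Z>.042,c,.12))
c=ray(i,360*.64,280*.64,.08)
print("bar",rect((Z>.065),c,.2))
print("knob",rect(Z>.1,ray(i,351*.64,318*.64,.13),.04))
for u,v in((351,318),(383,242)):print(ray(i,u*.64,v*.64,.13 if u==351 else .093))
a=im[130:245,195:390];cv2.imwrite("pics/crop.png",cv2.resize(a[:,:,::-1],None,fx=4,fy=4,interpolation=cv2.INTER_CUBIC))
E
python3 m.py
```

```text
padA [ 0.61  -0.234  0.04 ] all (((613.2979125976562, -239.98150634765625), (142.90469360351562, 72.49053192138672), 73.59793090820312), np.float64(0.03644450356328201), np.int32(1116), array([150., 144., 133.]))
  rib (((613.5261840820312, -240.21768188476562), (100.93704223632812, 25.410444259643555), 74.62616729736328), np.float64(0.054988415426926784), np.int32(286), array([150., 144., 133.]))
padB [ 0.447 -0.281  0.04 ] all (((448.0301818847656, -283.68817138671875), (72.21269226074219, 111.5047836303711), 24.911327362060547), np.float64(0.035411614278978897), np.int32(898), array([151., 145., 134.]))
  rib (((447.6426696777344, -283.29681396484375), (24.266876220703125, 70.59746551513672), 25.898284912109375), np.float64(0.055316070104402135), np.int32(205), array([153., 147., 137.]))
green [ 0.28  -0.221  0.04 ] all (((279.1966552734375, -227.2696533203125), (73.14480590820312, 117.58744812011719), 8.583365440368652), np.float64(0.035542179728237804), np.int32(931), array([ 35., 109.,  47.]))
offcut [0.415 0.26  0.04 ] all (((415.1314392089844, 262.54119873046875), (45.96015167236328, 61.01248550415039), 78.45032501220703), np.float64(0.0245709434250485), np.int32(322), array([59., 56., 49.]))
nest [0.531 0.049 0.04 ] all (((543.7135620117188, 43.15052032470703), (179.27413940429688, 202.952880859375), 57.290687561035156), np.float64(0.052420405112657116), np.int32(2397), array([146., 148., 135.]))
bar (((538.2831420898438, 74.76568603515625), (91.5210189819336, 224.3616485595703), 89.41057586669922), np.float64(0.09807201032335905), np.int32(576), array([134., 129., 120.]))
knob (((479.13031005859375, 105.62364196777344), (18.79155731201172, 19.848695755004883), 0.0023698206059634686), np.float64(0.12996623201901375), np.int32(49), array([42., 41., 37.]))
[0.47870034 0.1052321  0.13      ]
[0.61985239 0.04792883 0.093     ]
```

View pics/crop.png

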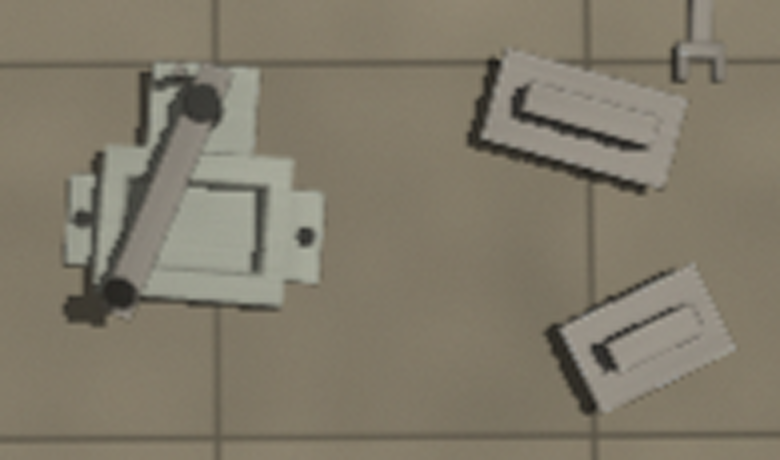

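The crop confirms it: the pad at top-view (557,335) measures 72x112 mm with a 70 mm rib, so it is the short one. The other at (531,250) is 72x142 mm with a 100 mm rib, so it is the long one. Next I fit the nest.

```bash
cat > nest.py <<'E'
exec(open("m.py").read().split("for nm")[0])
c=np.array([.535,.045])
near=np.hypot(P[...,0]-c[0],P[...,1]-c[1])<.13
print(np.histogram(Z[near],bins=np.arange(-.005,.14,.005)))
m=near&(Z>.03)&(Z<.047)
q=P[m][:,:2]*1000
# front edge (-x): min x per column ; side edges: min/max y, robust line
def edge(ax,sgn,lo,hi):
    o=1-ax; out=[]
    b=np.arange(lo,hi,3)
    for a in b:
        s=q[(q[:,o]>=a)&(q[:,o]<a+3)]
        if len(s): out.append([a+1.5,(s[:,ax]*sgn).max()*sgn])
    return np.array(out)
for nm,a in dict(front=edge(0,-1,-15,80),right=edge(1,-1,495,570),left=edge(1,1,510,570)).items():
    vx,vy,x0,y0=cv2.fitLine(a.astype(np.float32),cv2.DIST_HUBER,0,.01,.01).ravel()
    print(nm,"slope",vy/vx,"at",x0,y0,"res",np.std(a[:,1]-y0-(a[:,0]-x0)*vy/vx))
print(rect(near&(Z>.012)&(Z<.025)&(P[...,0]<.6),c,.13))
E
python3 nest.py
```

```text
(array([ 981, 1506,  476,  417,  295,   51,    6,   49,  462,  607,  121,
          3,    0,    4,    1,    4,   13,  163,  236,   89,   30,    0,
          1,    0,    0,    3,   19,   23,    3]), array([-0.005,  0.   ,  0.005,  0.01 ,  0.015,  0.02 ,  0.025,  0.03 ,
        0.035,  0.04 ,  0.045,  0.05 ,  0.055,  0.06 ,  0.065,  0.07 ,
        0.075,  0.08 ,  0.085,  0.09 ,  0.095,  0.1  ,  0.105,  0.11 ,
        0.115,  0.12 ,  0.125,  0.13 ,  0.135,  0.14 ]))
front slope 0.0665597 at 34.830193 478.47235 res 3.585971217742666
right slope -0.06783597 at 532.4225 -14.448099 res 0.7445013142485952
left slope -0.0870333 at 538.371 122.3549 res 1.9341173125243087
(((533.6588134765625, 41.814937591552734), (78.40631103515625, 61.75101852416992), 85.37150573730469), np.float64(0.016108529024660475), np.int32(398), array([158., 160., 146.]))
```

```bash
cat >> h.py <<'E'
def plan(pos,yaw,n=1,s=None):
    """normalised per-row shift (tool axes, before turning) and turn to reach pos, tool-x yaw in deg"""
    s=s or env.observe(); R=np.array(s["tool_rot"]); d=R.T@(np.array(pos)-s["position"])
    y=np.degrees(np.arctan2(R[1,0],R[0,0])); dy=(yaw-y+90)%180-90
    print("t",round(s["time_s"],2),"pos",np.round(s["position"],4),"yaw",y.round(2),"rows",n,"xyz",(d/.04/n).round(3),"turn z",round(-np.radians(dy)/.08/n,3),"F",np.round(s["ft_force"],1),"w",round(s["grip_width"],4))
E
python3 -c "
from h import *
plan([.479,.105,.20],67.9,18); plan([.479,.105,.113],67.9,6)"
```

```text
t 0.1 pos [0.1878 0.5167 0.2286] yaw 70.01 rows 18 xyz [-0.399  0.575  0.04 ] turn z 0.026 F [ 0.1  1.2 -0.3] w 0.085
t 0.1 pos [0.1878 0.5167 0.2286] yaw 70.01 rows 6 xyz [-1.197  1.726  0.483] turn z 0.077 F [ 0.1  1.2 -0.3] w 0.085
```

Call:
step_arm([
  {"xyz": [-0.4,0.575,0.04],"turn": [0,0,0],"gripper": -0.2},
  {"xyz": [-0.4,0.575,0.04],"turn": [0,0,0],"gripper": -0.2},
  {"xyz": [-0.4,0.575,0.04],"turn": [0,0,0],"gripper": -0.2},
  {"xyz": [-0.4,0.575,0.04],"turn": [0,0,0],"gripper": -0.2},
  {"xyz": [-0.4,0.575,0.04],"turn": [0,0,0],"gripper": -0.2},
  {"xyz": [-0.4,0.575,0.04],"turn": [0,0,0],"gripper": -0.2},
  {"xyz": [-0.4,0.575,0.04],"turn": [0,0,0],"gripper": -0.2},
  {"xyz": [-0.4,0.575,0.04],"turn": [0,0,0],"gripper": -0.2},
  {"xyz": [-0.4,0.575,0.04],"turn": [0,0,0],"gripper": -0.2},
  {"xyz": [-0.4,0.575,0.04],"turn": [0,0,0],"gripper": -0.2},
  {"xyz": [-0.4,0.575,0.04],"turn": [0,0,0],"gripper": -0.2},
  {"xyz": [-0.4,0.575,0.04],"turn": [0,0,0],"gripper": -0.2},
  {"xyz": [-0.4,0.575,0.04],"turn": [0,0,0],"gripper": -0.2},
  {"xyz": [-0.4,0.575,0.04],"turn": [0,0,0],"gripper": -0.2},
  {"xyz": [-0.4,0.575,0.04],"turn": [0,0,0],"gripper": -0.2},
  {"xyz": [-0.4,0.575,0.04],"turn": [0,0,0],"gripper": -0.2},
  {"xyz": [-0.4,0.575,0.04],"turn": [0,0,0],"gripper": -0.2},
  {"xyz": [-0.4,0.575,0.04],"turn": [0,0,0],"gripper": -0.2},
  {"xyz": [0,0,0],"turn": [0,0,0],"gripper": -0.2},
  {"xyz": [0,0,0],"turn": [0,0,0],"gripper": -0.2},
], squeeze=30)

```text
time_s: 1.77
position: [0.4788, 0.1039, 0.1998]
tool_rot: [[0.344, 0.939, -0.001], [0.939, -0.344, 0.0], [-0.0, -0.001, -1.0]]
ft_force: [0.5, 1.5, -0.7]
grip_width: 0.034
```

```bash
python3 - <<'E'
from h import *
plan([.479,.105,.112],67.9,5)
im,d,i=grab("wrist"); P=pts(d,i)
m=(P[...,2]>.105)&(P[...,2]<.14)&(im.max(-1)<90)&(np.hypot(P[...,0]-.479,P[...,1]-.105)<.04)
q=P[m]; print(len(q), q.mean(0) if len(q) else None, q[:,:2].min(0),q[:,:2].max(0))
print(np.array(i["extrinsics"]).round(3),i["fx"])
cv2.imwrite("pics/w1.png",im[:,:,::-1])
E
```

```text
t 1.77 pos [0.4788 0.1039 0.1998] yaw 69.89 rows 5 xyz [ 0.006 -0.001  0.439] turn z 0.087 F [ 0.5  1.5 -0.7] w 0.034
658 [0.47825896 0.10640971 0.12527878] [0.47051237 0.09563955] [0.49061151 0.11575654]
[[ 0.344  0.894  0.288  0.405]
 [ 0.939 -0.327 -0.105  0.131]
 [ 0.     0.307 -0.952  0.344]
 [ 0.     0.     0.     1.   ]] 290.0071608128497
```

View pics/w1.png

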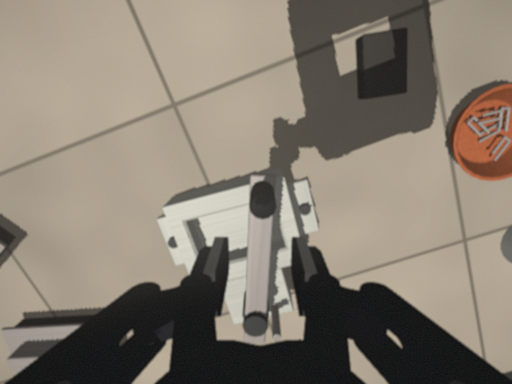

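The wrist view shows the knob at (262,195), lined up midway between the fingers, with the pivot at (256,322). I'm descending around it.

Call:
step_arm([
  {"xyz": [0.02,0,0.44],"turn": [0,0,0.087],"gripper": -0.2},
  {"xyz": [0.02,0,0.44],"turn": [0,0,0.087],"gripper": -0.2},
  {"xyz": [0,0,0.44],"turn": [0,0,0.087],"gripper": -0.2},
  {"xyz": [0,0,0.44],"turn": [0,0,0.087],"gripper": -0.2},
  {"xyz": [0,0,0.44],"turn": [0,0,0.087],"gripper": -0.2},
  {"xyz": [0,0,0],"turn": [0,0,0],"gripper": -0.2},
  {"xyz": [0,0,0],"turn": [0,0,0],"gripper": -0.2},
])

```text
time_s: 2.4
position: [0.4785, 0.107, 0.1124]
tool_rot: [[0.373, 0.928, -0.001], [0.928, -0.373, 0.0], [-0.0, -0.001, -1.0]]
ft_force: [-0.6, -1.0, 0.5]
grip_width: 0.034
```

Call:
step_arm([
  {"xyz": [0.15,0.003,0],"turn": [0,0,0.5],"gripper": -0.2},
  {"xyz": [0.304,0.012,0],"turn": [0,0,1],"gripper": -0.2},
  {"xyz": [0.304,0.012,0],"turn": [0,0,1],"gripper": -0.2},
  {"xyz": [0.304,0.012,0],"turn": [0,0,1],"gripper": -0.2},
  {"xyz": [0.304,0.012,0],"turn": [0,0,1],"gripper": -0.2},
  {"xyz": [0.304,0.012,0],"turn": [0,0,1],"gripper": -0.2},
  {"xyz": [0.304,0.012,0],"turn": [0,0,1],"gripper": -0.2},
  {"xyz": [0.304,0.012,0],"turn": [0,0,1],"gripper": -0.2},
  {"xyz": [0.304,0.012,0],"turn": [0,0,1],"gripper": -0.2},
  {"xyz": [0.304,0.012,0],"turn": [0,0,1],"gripper": -0.2},
  {"xyz": [0.304,0.012,0],"turn": [0,0,1],"gripper": -0.2},
  {"xyz": [0.304,0.012,0],"turn": [0,0,1],"gripper": -0.2},
  {"xyz": [0.304,0.012,0],"turn": [0,0,1],"gripper": -0.2},
  {"xyz": [0.304,0.012,0],"turn": [0,0,1],"gripper": -0.2},
  {"xyz": [0.304,0.012,0],"turn": [0,0,1],"gripper": -0.2},
  {"xyz": [0.304,0.012,0],"turn": [0,0,1],"gripper": -0.2},
  {"xyz": [0.15,0.003,0],"turn": [0,0,0.5],"gripper": -0.2},
  {"xyz": [0,0,0],"turn": [0,0,0],"gripper": -0.2},
  {"xyz": [0,0,0],"turn": [0,0,0],"gripper": -0.2},
])

```text
time_s: 3.98
position: [0.6342, 0.2012, 0.1134]
tool_rot: [[0.996, -0.091, 0.001], [-0.091, -0.996, 0.0], [0.001, -0.0, -1.0]]
ft_force: [-0.3, 0.3, 0.8]
grip_width: 0.0343
```

```bash
python3 -c "
from h import *
s=env.observe(); p=s['position']-[.619,.048,0]; print(np.hypot(*p[:2]),np.arctan2(p[1],-p[0])-.068)
plan([.533,.054,.30],-4,10)"
```

```text
0.1539947699056143 1.6016105223339658
t 3.98 pos [0.6342 0.2012 0.1134] yaw -5.2 rows 10 xyz [-0.218  0.389 -0.467] turn z -0.026 F [-0.3  0.3  0.8] w 0.0343
```

```bash
python3 -c "
from h import *
s=env.observe();s=dict(s);s['position']=np.array([.6342,.2012,.2]);plan([.528,-.016,.2],-4,10,s)"
```

```text
t 3.98 pos [0.6342 0.2012 0.2   ] yaw -5.2 rows 10 xyz [-0.215  0.565 -0.   ] turn z -0.026 F [-0.3  0.3  0.8] w 0.0343
```

Call:
step_arm([
  {"xyz": [0,0,-0.6],"turn": [0,0,0],"gripper": -0.2},
  {"xyz": [0,0,-0.8],"turn": [0,0,0],"gripper": -0.2},
  {"xyz": [0,0,-0.76],"turn": [0,0,0],"gripper": -0.2},
  {"xyz": [-0.2,0.565,0],"turn": [0,0,-0.026],"gripper": -0.2},
  {"xyz": [-0.215,0.565,0],"turn": [0,0,-0.026],"gripper": -0.2},
  {"xyz": [-0.215,0.565,0],"turn": [0,0,-0.026],"gripper": -0.2},
  {"xyz": [-0.215,0.565,0],"turn": [0,0,-0.026],"gripper": -0.2},
  {"xyz": [-0.215,0.565,0],"turn": [0,0,-0.026],"gripper": -0.2},
  {"xyz": [-0.215,0.565,0],"turn": [0,0,-0.026],"gripper": -0.2},
  {"xyz": [-0.215,0.565,0],"turn": [0,0,-0.026],"gripper": -0.2},
  {"xyz": [-0.215,0.565,0],"turn": [0,0,-0.026],"gripper": -0.2},
  {"xyz": [-0.215,0.565,0],"turn": [0,0,-0.026],"gripper": -0.2},
  {"xyz": [-0.215,0.565,0],"turn": [0,0,-0.026],"gripper": -0.2},
  {"xyz": [0,0,0],"turn": [0,0,0],"gripper": -0.2},
  {"xyz": [0,0,0],"turn": [0,0,0],"gripper": -0.2},
  {"xyz": [0,0,0],"turn": [0,0,0],"gripper": -0.2},
])

```text
time_s: 5.32
position: [0.5302, -0.0167, 0.1993]
tool_rot: [[0.997, -0.071, 0.001], [-0.071, -0.997, 0.0], [0.001, -0.0, -1.0]]
ft_force: [-0.5, -0.4, -0.4]
grip_width: 0.034
```

```bash
python3 - <<'E'
from h import *
plan([.528,-.016,.2],-4,1)
im,d,i=grab("wrist"); P=pts(d,i)
import pickle; pickle.dump((im,d,i,env.observe()),open("w2.pkl","wb"))
cv2.imwrite("pics/w2.png",cv2.resize(im[:,:,::-1],(768,576)))
Z=P[...,2]; print(np.histogram(Z[(np.abs(P[...,0]-.53)<.06)&(np.abs(P[...,1]-.054)<.08)],bins=np.arange(0,.06,.004)))
E
```

```text
t 5.32 pos [ 0.5302 -0.0167  0.1993] yaw -4.07 rows 1 xyz [-0.056 -0.015 -0.018] turn z -0.015 F [-0.5 -0.4 -0.4] w 0.034
(array([  64,   39,  907, 5306,  160,  148,  137,  180,  254, 8473,  684,
          0,    0,    0]), array([0.   , 0.004, 0.008, 0.012, 0.016, 0.02 , 0.024, 0.028, 0.032,
       0.036, 0.04 , 0.044, 0.048, 0.052, 0.056]))
```

View pics/w2.png

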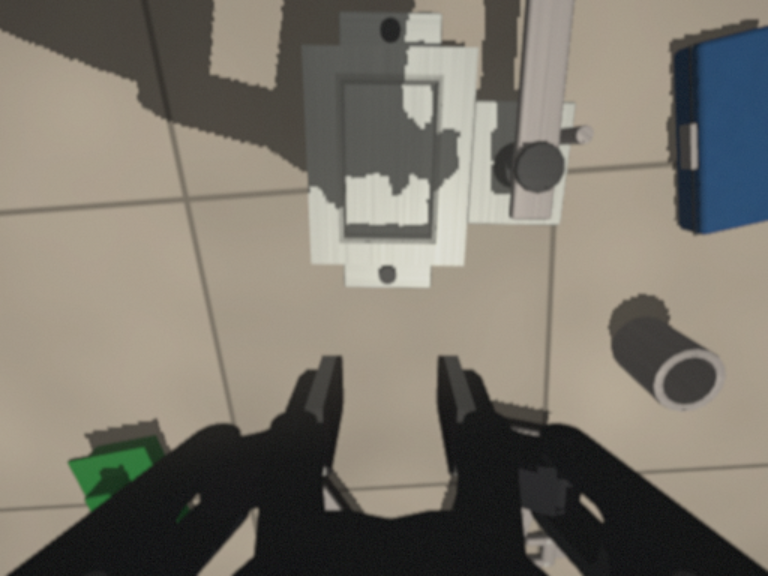

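The wrist view shows the nest clearly: pocket centred at (390,158), bar swung clear, pivot at (537,166). I'll fit the rim and pocket, then go to the pad.

```bash
python3 - <<'E'
from h import *
import pickle
im,d,i,s=pickle.load(open("w2.pkl","rb")); P=pts(d,i); Z=P[...,2]; x,y=P[...,0],P[...,1]
def show(nm,m):
    n,l,st,_=cv2.connectedComponentsWithStats(m.astype(np.uint8)); k=1+np.argmax(st[1:,4])
    print(nm,cv2.minAreaRect((P[l==k][:,:2]*1000).astype(np.float32)),st[k,4],Z[l==k].mean())
    return l==k
near=(abs(x-.53)<.08)&(abs(y-.054)<.09)
u=np.array([.9977,-.068]);v=np.array([.068,.9977])
a=(x-.533)*u[0]+(y-.054)*u[1]; b=(x-.533)*v[0]+(y-.054)*v[1]
show("rim",near&(abs(Z-.04)<.003)&(a<.06))
show("floor",near&(abs(Z-.014)<.004)&(abs(a)<.045)&(abs(b)<.06))
show("hole",near&(Z<.0385)&(abs(a)<.045)&(abs(b)<.06))
for o in(0,.02,-.02):
  print("a-range hole",[ (a[near&(abs(b-o)<.002)&(Z<t)&(abs(a)<.045)].min().round(4),a[near&(abs(b-o)<.002)&(Z<t)&(abs(a)<.045)].max().round(4)) for t in(.036,.039)],
   "b",[ (b[near&(abs(a-o)<.002)&(Z<t)&(abs(b)<.06)].min().round(4),b[near&(abs(a-o)<.002)&(Z<t)&(abs(b)<.06)].max().round(4)) for t in(.036,.039)])
m=near&(abs(Z-.04)<.003)
for o in(-.04,0,.04):
  print("outer front a",a[m&(abs(b-o)<.002)].min().round(4),"outer b",b[m&(abs(a-o)<.002)].min().round(4),b[m&(abs(a-o)<.002)].max().round(4))
plan([.448+.903*0+.9033*0,-.2835,.3],25,10)
# pad: tool x yaw 25.4 -> tool y=(sin,-cos)
t=np.radians(25.4); ty=np.array([np.sin(t),-np.cos(t)]); print(np.array([.448,-.2835])+.07*ty)
E
```

```text
rim ((536.444091796875, 53.437828063964844), (140.61241149902344, 113.84624481201172), 85.29649353027344) 9229 0.03892011509139874
floor ((534.74169921875, 53.59856033325195), (103.56067657470703, 63.35752868652344), 85.16902160644531) 5874 0.013104707104279984
hole ((532.248779296875, 54.480140686035156), (119.8375473022461, 87.10639953613281), 83.89581298828125) 7825 0.018270959257054527
a-range hole [(np.float64(-0.0299), np.float64(0.0337)), (np.float64(-0.0444), np.float64(0.0446))] b [(np.float64(-0.052), np.float64(0.0515)), (np.float64(-0.0598), np.float64(0.0598))]
a-range hole [(np.float64(-0.0307), np.float64(0.0337)), (np.float64(-0.0442), np.float64(0.0448))] b [(np.float64(-0.0524), np.float64(0.0523)), (np.float64(-0.06), np.float64(0.0596))]
a-range hole [(np.float64(-0.0311), np.float64(0.0333)), (np.float64(-0.0432), np.float64(0.0444))] b [(np.float64(-0.0528), np.float64(0.0518)), (np.float64(-0.0598), np.float64(0.0596))]
outer front a -0.0537 outer b -0.0698 0.0699
outer front a -0.0534 outer b -0.0699 0.0698
outer front a -0.0526 outer b -0.0709 0.0689
t 5.37 pos [ 0.5303 -0.0165  0.1991] yaw -4.04 rows 10 xyz [-0.158  0.68  -0.252] turn z -0.634 F [ 0.8 -0.  -0.3] w 0.0344
[ 0.47802546 -0.34673347]
```

```bash
python3 -c "
from h import *
plan([.478,-.347,.189],25.4,12)"
```

```text
t 5.37 pos [ 0.5303 -0.0165  0.1991] yaw -4.04 rows 12 xyz [-0.06   0.695  0.021] turn z -0.535 F [ 0.8 -0.  -0.3] w 0.0344
```

Call:
step_arm([
  {"xyz": [-0.06,0.4,0.02],"turn": [0,0,0],"gripper": -0.2},
  {"xyz": [-0.06,0.7,0.02],"turn": [0,0,0],"gripper": -0.2},
  {"xyz": [-0.06,0.7,0.02],"turn": [0,0,0],"gripper": -0.2},
  {"xyz": [-0.06,0.7,0.02],"turn": [0,0,0],"gripper": -0.2},
  {"xyz": [-0.06,0.7,0.02],"turn": [0,0,0],"gripper": -0.2},
  {"xyz": [-0.06,0.7,0.02],"turn": [0,0,0],"gripper": -0.2},
  {"xyz": [-0.06,0.7,0.02],"turn": [0,0,0],"gripper": -0.2},
  {"xyz": [-0.06,0.7,0.02],"turn": [0,0,0],"gripper": -0.2},
  {"xyz": [-0.06,0.7,0.02],"turn": [0,0,0],"gripper": -0.2},
  {"xyz": [-0.06,0.7,0.02],"turn": [0,0,0],"gripper": -0.2},
  {"xyz": [-0.06,0.7,0.02],"turn": [0,0,0],"gripper": -0.2},
  {"xyz": [-0.06,0.94,0.03],"turn": [0,0,0],"gripper": -0.2},
  {"xyz": [0,0,0],"turn": [0,0,-1],"gripper": -0.2},
  {"xyz": [0,0,0],"turn": [0,0,-1],"gripper": -0.2},
  {"xyz": [0,0,0],"turn": [0,0,-1],"gripper": -0.2},
  {"xyz": [0,0,0],"turn": [0,0,-1],"gripper": -0.2},
  {"xyz": [0,0,0],"turn": [0,0,-1],"gripper": -0.2},
  {"xyz": [0,0,0],"turn": [0,0,-1],"gripper": -0.2},
  {"xyz": [0,0,0],"turn": [0,0,-0.42],"gripper": -0.2},
  {"xyz": [0,0,0],"turn": [0,0,0],"gripper": -0.2},
])

```text
time_s: 7.03
position: [0.4783, -0.3472, 0.1887]
tool_rot: [[0.903, 0.43, 0.0], [0.43, -0.903, 0.0], [0.0, -0.0, -1.0]]
ft_force: [0.2, -0.0, -0.1]
grip_width: 0.0343
```

Call:
step_arm([
  {"xyz": [0,0,0],"turn": [0,0,0],"gripper": -0.2},
  {"xyz": [0,0,0],"turn": [0,0,0],"gripper": -0.2},
])

```text
time_s: 7.2
position: [0.4779, -0.3476, 0.1887]
tool_rot: [[0.904, 0.427, -0.0], [0.427, -0.904, 0.0], [-0.0, -0.0, -1.0]]
ft_force: [0.5, 0.6, -0.0]
grip_width: 0.0346
```

```bash
cat > pad.py <<'E'
from h import *
plan([.478,-.347,.189],25.4,1)
im,d,i=grab("wrist"); P=pts(d,i);Z=P[...,2]
cv2.imwrite("pics/w3.png",im[:,:,::-1])
near=np.hypot(P[...,0]-.448,P[...,1]+.2835)<.085
for nm,m in dict(plate=near&(Z>.022)&(Z<.062),rib=near&(Z>.048)&(Z<.062)).items():
    n,l,st,_=cv2.connectedComponentsWithStats(m.astype(np.uint8)); k=1+np.argmax(st[1:,4])
    q=P[l==k]; print(nm,cv2.minAreaRect((q[:,:2]*1000).astype(np.float32)),st[k],np.median(q[:,2]),np.median(im[l==k],0))
E
python3 pad.py
```

```text
t 7.2 pos [ 0.4779 -0.3476  0.1887] yaw 25.29 rows 1 xyz [ 0.008 -0.012 -0.008] turn z -0.024 F [ 0.5  0.6 -0. ] w 0.0346
plate ((448.5727233886719, -284.5335998535156), (72.38294219970703, 111.70223236083984), 25.317533493041992) [ 222   49   76  116 8255] 0.028287265633592018 [84. 80. 77.]
rib ((448.75872802734375, -284.8490905761719), (23.93511962890625, 68.72514343261719), 25.161968231201172) [ 247   71   27   78 2007] 0.053889175790824195 [84. 81. 77.]
```

```bash
python3 -c "
from h import *
plan([.4486,-.2845,.1887],25.3,3);plan([.4486,-.2845,.053],25.3,7)"
```

```text
t 7.25 pos [ 0.4778 -0.3477  0.1887] yaw 25.29 rows 3 xyz [ 0.005 -0.58   0.   ] turn z -0.001 F [-0.1 -0.8 -0.1] w 0.0341
t 7.25 pos [ 0.4778 -0.3477  0.1887] yaw 25.29 rows 7 xyz [ 0.002 -0.249  0.485] turn z -0.0 F [-0.1 -0.8 -0.1] w 0.0341
```

Call:
step_arm([
  {"xyz": [0.005,-0.44,0],"turn": [0,0,0],"gripper": 0.1},
  {"xyz": [0.005,-0.65,0],"turn": [0,0,0],"gripper": 0.1},
  {"xyz": [0.005,-0.65,0],"turn": [0,0,0],"gripper": 0.1},
  {"xyz": [0,0,0.5],"turn": [0,0,0],"gripper": 0.1},
  {"xyz": [0,0,0.7],"turn": [0,0,0],"gripper": 0.1},
  {"xyz": [0,0,0.7],"turn": [0,0,0],"gripper": 0.1},
  {"xyz": [0,0,0.6],"turn": [0,0,0],"gripper": 0.1},
  {"xyz": [0,0,0.4],"turn": [0,0,0],"gripper": 0.1},
  {"xyz": [0,0,0.3],"turn": [0,0,0],"gripper": 0.1},
  {"xyz": [0,0,0.2],"turn": [0,0,0],"gripper": 0.1},
  {"xyz": [0,0,0],"turn": [0,0,0],"gripper": 0.1},
  {"xyz": [0,0,0],"turn": [0,0,0],"gripper": 0.1},
  {"xyz": [0,0,0],"turn": [0,0,0],"gripper": 0.1},
])

```text
time_s: 8.33
position: [0.4487, -0.2851, 0.0536]
tool_rot: [[0.904, 0.427, 0.001], [0.427, -0.904, -0.001], [0.001, 0.001, -1.0]]
ft_force: [-0.0, 0.4, -0.0]
grip_width: 0.0472
```

Call:
step_arm([
  {"xyz": [0,0,0],"turn": [0,0,0],"gripper": -0.3},
  {"xyz": [0,0,0],"turn": [0,0,0],"gripper": -0.45},
  {"xyz": [0,0,0],"turn": [0,0,0],"gripper": -0.6},
  {"xyz": [0,0,0],"turn": [0,0,0],"gripper": -0.8},
  {"xyz": [0,0,0],"turn": [0,0,0],"gripper": -1},
  {"xyz": [0,0,0],"turn": [0,0,0],"gripper": -1},
  {"xyz": [0,0,0],"turn": [0,0,0],"gripper": -1},
], squeeze=60)

```text
time_s: 8.92
position: [0.4484, -0.2848, 0.0529]
tool_rot: [[0.904, 0.427, 0.0], [0.427, -0.904, -0.0], [0.0, 0.0, -1.0]]
ft_force: [0.1, -0.5, 1.7]
grip_width: 0.0002
```

The grip width reads 0, so the rib isn't between the jaws. I'll look before moving anything.

```bash
python3 - <<'E'
from h import *
ims=[]
for n in("side","wrist"):
    im,d,i=grab(n)
    if n=="side":
        E=np.array(i["extrinsics"]); p=E[:3,:3].T@(np.array([.448,-.285,.05])-E[:3,3]); u=int(p[0]/p[2]*i["fx"]+i["cx"]);v=int(p[1]/p[2]*i["fy"]+i["cy"]);print(u,v)
        a=im[v-60:v+60,u-50:u+50]; ims.append(cv2.resize(a,(400,480)))
    else: ims.append(cv2.resize(im,(400,480)))
cv2.imwrite("pics/g.png",np.hstack(ims)[:,:,::-1]); print(env.observe())
E
```

```text
313 270
{'time_s': 9.0167, 'q': array([-4.52058019e+01,  3.12761987e+01,  9.15098295e+01, -8.07889117e-04,
        5.71978534e+01, -7.05081618e+01]), 'qvel': array([-0.02439376,  0.0157041 ,  0.03999683, -0.09120291, -0.00949127,
        0.01741417]), 'joint_efforts': array([-1.80286320e-02, -4.51883447e+01, -1.59251851e+01,  1.57079310e-02,
       -1.21656689e-01,  2.89958052e-04]), 'position': array([ 0.44838518, -0.28485211,  0.05289443]), 'tool_rot': array([[ 9.04061675e-01,  4.27401979e-01,  1.89795704e-04],
       [ 4.27402013e-01, -9.04061655e-01, -2.07985844e-04],
       [ 8.26934570e-05,  2.69151096e-04, -9.99999960e-01]]), 'ft_force': array([ 0.19281442, -0.83533202,  2.94114706]), 'wrist_torque': array([0.03936674, 0.08266071, 0.0064923 ]), 'grip_width': -0.00023811917515493088}
```

View pics/g.png

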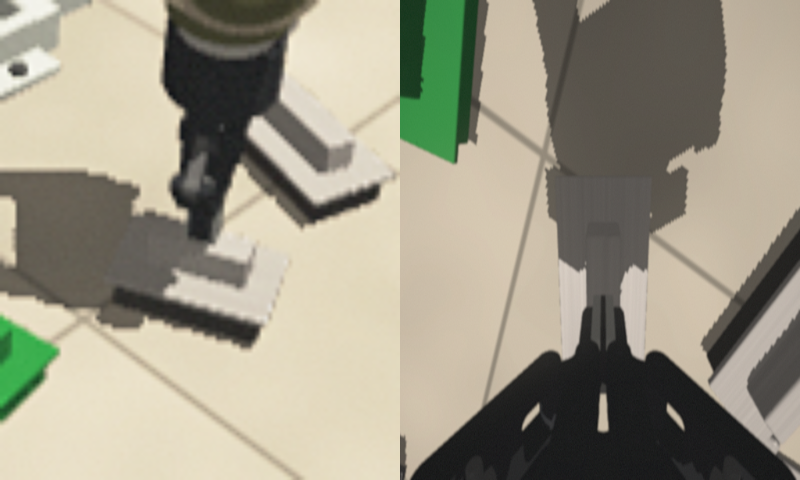

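The fingers shut above the rib: the tips sit at the rib top, z≈0.055, with the TCP reported at 0.053. That disagrees with "tips 19 mm ahead". I'll lift and measure where the tips really are at several openings.

Call:
step_arm([
  {"xyz": [0,0,-0.3],"turn": [0,0,0],"gripper": -1},
  {"xyz": [0,0,-0.7],"turn": [0,0,0],"gripper": -1},
  {"xyz": [0,0,-0.7],"turn": [0,0,0],"gripper": -1},
  {"xyz": [0,0,-0.5],"turn": [0,0,0],"gripper": -1},
  {"xyz": [0,0,0],"turn": [0,0,0],"gripper": -1},
  {"xyz": [0,0,0],"turn": [0,0,0],"gripper": -1},
])

```text
time_s: 9.52
position: [0.4485, -0.2849, 0.1413]
tool_rot: [[0.904, 0.427, 0.001], [0.427, -0.904, -0.001], [0.001, 0.002, -1.0]]
ft_force: [-0.1, -0.1, -0.2]
grip_width: -0.0003
```

```bash
cat > tip.py <<'E'
from h import *
s=env.observe(); im,d,i=grab("side"); P=pts(d,i); p=s["position"]
m=(np.hypot(P[...,0]-p[0],P[...,1]-p[1])<.07)&(P[...,2]>.07)
q=P[m]; o=np.sort(q[:,2])[:30]; print("tcp",p.round(4),"w",s["grip_width"],"lowest ahead of tcp mm",((p[2]-o)*1000).round(1)[[0,3,10,29]])
for z in sorted(q[:,2])[:1]:
    k=q[q[:,2]<z+.012]; print("xy mean rel tool",((np.array(s["tool_rot"]).T@(k-p).T).T*1000).mean(0).round(1),len(k))
w,dw,iw=grab("wrist"); Q=pts(dw,iw); T=(Q-p)@np.array(s["tool_rot"])
mm=(Q[...,2]>.07)&(np.abs(T[...,1])<.03)&(np.abs(T[...,0])<.06)&(dw>0)
print("wrist: max tool z mm",np.percentile(T[mm][:,2]*1000,[90,99,100]).round(1),"x range",T[mm&(T[...,2]>0)][:,0].min()*1000,T[mm&(T[...,2]>0)][:,0].max()*1000)
E
python3 tip.py; python3 pad.py
```

```text
tcp [ 0.4485 -0.2849  0.1413] w -0.0002699891071918846 lowest ahead of tcp mm [ -3.   -6.9 -11.3 -18.2]
xy mean rel tool [ -6.8   0.2 -10.6] 21
t 9.62 pos [ 0.4479 -0.2844  0.1397] yaw 25.3 rows 1 xyz [ 0.01   1.734 -1.236] turn z -0.022 F [-0.5 -0.5  0.7] w 0.0002
plate ((448.85028076171875, -284.9515380859375), (72.13382720947266, 112.40176391601562), 25.27638053894043) [ 219  129   83  117 8846] 0.028248593417758816 [188. 179. 170.]
rib ((448.3515930175781, -283.882080078125), (23.96047019958496, 68.65451049804688), 24.971967697143555) [ 246  158   29   79 2213] 0.05387826827210501 [197. 187. 178.]Traceback (most recent call last):
  File "tip.py", line 9, in <module>
    print("wrist: max tool z mm",np.percentile(T[mm][:,2]*1000,[90,99,100]).round(1),"x range",T[mm&(T[...,2]>0)][:,0].min()*1000,T[mm&(T[...,2]>0)][:,0].max()*1000)
                                                                                               ~~~~~~~~~~~~~~~~~~~~~~~~~~~^^
    return umr_minimum(a, axis, None, out, keepdims, initial, where)
ValueError: zero-size array to reduction operation minimum which has no identity
```

Call:
step_arm([
  {"xyz": [0,0,0],"turn": [0,0,0],"gripper": 0.1},
  {"xyz": [0,0,0],"turn": [0,0,0],"gripper": 0.1},
  {"xyz": [0,0,0],"turn": [0,0,0],"gripper": 0.1},
  {"xyz": [0,0,0],"turn": [0,0,0],"gripper": 0.1},
  {"xyz": [0,0,0],"turn": [0,0,0],"gripper": 0.1},
])

```text
time_s: 10.08
position: [0.4483, -0.2848, 0.1406]
tool_rot: [[0.904, 0.427, -0.0], [0.427, -0.904, 0.0], [-0.0, -0.0, -1.0]]
ft_force: [-0.6, -0.3, -0.6]
grip_width: 0.047
```

```bash
python3 tip.py
```

```text
tcp [ 0.4483 -0.2848  0.1406] w 0.0469650496175417 lowest ahead of tcp mm [ -6.7  -7.5 -11.2 -17.9]
xy mean rel tool [-13.7   2.4 -13.7] 36Traceback (most recent call last):
  File "tip.py", line 9, in <module>
    print("wrist: max tool z mm",np.percentile(T[mm][:,2]*1000,[90,99,100]).round(1),"x range",T[mm&(T[...,2]>0)][:,0].min()*1000,T[mm&(T[...,2]>0)][:,0].max()*1000)
                                                                                               ~~~~~~~~~~~~~~~~~~~~~~~~~~~^^
    return umr_minimum(a, axis, None, out, keepdims, initial, where)
ValueError: zero-size array to reduction operation minimum which has no identity
```

Measured: the real tips are about 3 mm behind the reported TCP when shut, and about 7 mm behind at 47 mm opening. The true grasp point is therefore about 22 mm behind the reported one. The pad hasn't moved, at (448.8,-284.9) mm. I'll descend that much deeper, watching the force.

Call:
step_arm([
  {"xyz": [0,0,0.4],"turn": [0,0,0],"gripper": 0.1},
  {"xyz": [0,0,0.6],"turn": [0,0,0],"gripper": 0.1},
  {"xyz": [0,0,0.6],"turn": [0,0,0],"gripper": 0.1},
  {"xyz": [0,0,0.5],"turn": [0,0,0],"gripper": 0.1},
  {"xyz": [0,0,0.3],"turn": [0,0,0],"gripper": 0.1},
  {"xyz": [0,0,0.2],"turn": [0,0,0],"gripper": 0.1},
  {"xyz": [0,0,0.1],"turn": [0,0,0],"gripper": 0.1},
  {"xyz": [0,0,0.08],"turn": [0,0,0],"gripper": 0.1},
  {"xyz": [0,0,0],"turn": [0,0,0],"gripper": 0.1},
  {"xyz": [0,0,0],"turn": [0,0,0],"gripper": 0.1},
])

```text
time_s: 11.02
position: [0.4486, -0.285, 0.0301]
tool_rot: [[0.904, 0.427, 0.001], [0.427, -0.904, -0.001], [0.0, 0.001, -1.0]]
ft_force: [-0.2, 0.0, 1.2]
grip_width: 0.0471
```

Call:
step_arm([
  {"xyz": [0,0,0],"turn": [0,0,0],"gripper": -0.3},
  {"xyz": [0,0,0],"turn": [0,0,0],"gripper": -0.45},
  {"xyz": [0,0,0],"turn": [0,0,0],"gripper": -0.6},
  {"xyz": [0,0,0],"turn": [0,0,0],"gripper": -0.8},
  {"xyz": [0,0,0],"turn": [0,0,0],"gripper": -1},
  {"xyz": [0,0,0],"turn": [0,0,0],"gripper": -1},
  {"xyz": [0,0,0],"turn": [0,0,0],"gripper": -1},
], squeeze=60)

```text
time_s: 11.6
position: [0.4486, -0.285, 0.0303]
tool_rot: [[0.904, 0.427, 0.001], [0.427, -0.904, -0.001], [0.0, 0.001, -1.0]]
ft_force: [-0.1, 0.8, 5.3]
grip_width: 0.0231
```

```bash
python3 -c "
from h import *
s=dict(env.observe());s['position']=s['position']*[1,1,0]+[0,0,.16];plan([.5347,.0536,.16],-4.83,14,s)"
```

```text
t 11.6 pos [ 0.4486 -0.285   0.16  ] yaw 25.3 rows 14 xyz [ 0.397 -0.481 -0.   ] turn z 0.47 F [-0.1  0.8  5.3] w 0.0231
```

Call:
step_arm([
  {"xyz": [0,0,-0.15],"turn": [0,0,0],"gripper": -1},
  {"xyz": [0,0,-0.3],"turn": [0,0,0],"gripper": -1},
  {"xyz": [0,0,-0.6],"turn": [0,0,0],"gripper": -1},
  {"xyz": [0,0,-0.7],"turn": [0,0,0],"gripper": -1},
  {"xyz": [0,0,-0.7],"turn": [0,0,0],"gripper": -1},
  {"xyz": [0,0,-0.5],"turn": [0,0,0],"gripper": -1},
  {"xyz": [0,0,-0.3],"turn": [0,0,0],"gripper": -1},
  {"xyz": [0,0,0],"turn": [0,0,0],"gripper": -1},
  {"xyz": [0,0,0],"turn": [0,0,0],"gripper": -1},
])

```text
time_s: 12.35
position: [0.448, -0.2844, 0.1591]
tool_rot: [[0.904, 0.427, -0.001], [0.427, -0.904, 0.001], [-0.0, -0.001, -1.0]]
ft_force: [-0.4, 0.7, -7.0]
grip_width: 0.0228
```

Call:
step_arm([
  {"xyz": [0.2,-0.26,0],"turn": [0,0,0],"gripper": -1},
  {"xyz": [0.43,-0.518,0],"turn": [0,0,0],"gripper": -1},
  {"xyz": [0.43,-0.518,0],"turn": [0,0,0],"gripper": -1},
  {"xyz": [0.43,-0.518,0],"turn": [0,0,0],"gripper": -1},
  {"xyz": [0.43,-0.518,0],"turn": [0,0,0],"gripper": -1},
  {"xyz": [0.43,-0.518,0],"turn": [0,0,0],"gripper": -1},
  {"xyz": [0.43,-0.518,0],"turn": [0,0,0],"gripper": -1},
  {"xyz": [0.43,-0.518,0],"turn": [0,0,0],"gripper": -1},
  {"xyz": [0.43,-0.518,0],"turn": [0,0,0],"gripper": -1},
  {"xyz": [0.43,-0.518,0],"turn": [0,0,0],"gripper": -1},
  {"xyz": [0.43,-0.518,0],"turn": [0,0,0],"gripper": -1},
  {"xyz": [0.43,-0.518,0],"turn": [0,0,0],"gripper": -1},
  {"xyz": [0.43,-0.518,0],"turn": [0,0,0],"gripper": -1},
  {"xyz": [0.2,-0.26,0],"turn": [0,0,0],"gripper": -1},
  {"xyz": [0,0,0],"turn": [0,0,0],"gripper": -1},
])

```text
time_s: 13.6
position: [0.5334, 0.0571, 0.1578]
tool_rot: [[0.903, 0.43, -0.003], [0.43, -0.903, 0.001], [-0.002, -0.003, -1.0]]
ft_force: [-1.7, -0.7, -6.6]
grip_width: 0.0226
```

Call:
step_arm([
  {"xyz": [0,0,0],"turn": [0,0,0.5],"gripper": -1},
  {"xyz": [0,0,0],"turn": [0,0,0.8],"gripper": -1},
  {"xyz": [0,0,0],"turn": [0,0,0.8],"gripper": -1},
  {"xyz": [0,0,0],"turn": [0,0,0.8],"gripper": -1},
  {"xyz": [0,0,0],"turn": [0,0,0.8],"gripper": -1},
  {"xyz": [0,0,0],"turn": [0,0,0.8],"gripper": -1},
  {"xyz": [0,0,0],"turn": [0,0,0.8],"gripper": -1},
  {"xyz": [0,0,0],"turn": [0,0,0.8],"gripper": -1},
  {"xyz": [0,0,0],"turn": [0,0,0.48],"gripper": -1},
  {"xyz": [0,0,0],"turn": [0,0,0],"gripper": -1},
  {"xyz": [0,0,0],"turn": [0,0,0],"gripper": -1},
  {"xyz": [0,0,0],"turn": [0,0,0],"gripper": -1},
])

```text
time_s: 14.6
position: [0.5338, 0.0538, 0.1589]
tool_rot: [[0.996, -0.084, -0.001], [-0.084, -0.996, 0.0], [-0.001, -0.0, -1.0]]
ft_force: [0.8, -0.5, -6.0]
grip_width: 0.023
```

```bash
python3 - <<'E'
from h import *
plan([.5347,.0536,.16],-4.83,1)
s=env.observe();R=np.array(s["tool_rot"])
im,d,i=grab("wrist"); P=pts(d,i); T=(P-s["position"])@R*1000
cv2.imwrite("pics/w4.png",im[:,:,::-1])
for z in (0,-8,8):
  pass
m=(abs(T[...,2]-1)<4)&(abs(T[...,0])<45)&(T[...,1]<20)&(T[...,1]>-70)
print(m.sum(),"plate z",np.median(T[m][:,2]))
for y in range(-56,0,6):
    k=T[m&(abs(T[...,1]-y)<1.5)]
    if len(k): print(y,k[:,0].min().round(1),k[:,0].max().round(1),k[:,2].mean().round(1))
print("end y",T[m&(abs(T[...,0])<20)][:,1].min())
r=(abs(T[...,2]+25)<4)&(abs(T[...,0])<16)&(T[...,1]<-10)&(T[...,1]>-45); q=T[r]
print("rib",len(q),q[:,0].min(),q[:,0].max(),q[:,1].min(),np.median(q[:,2]))
E
```

```text
t 14.6 pos [0.5338 0.0538 0.1589] yaw -4.8 rows 1 xyz [ 0.022  0.003 -0.027] turn z 0.007 F [ 0.8 -0.5 -6. ] w 0.023
10890 plate z 2.4208288345682316
-56 -35.5 36.1 2.7
-50 -35.4 36.0 2.3
-44 -35.2 36.4 2.4
-38 -35.6 36.3 2.4
-32 -35.7 36.3 2.4
-26 -35.7 36.1 2.4
-20 -35.4 36.0 2.4
-14 -35.7 35.9 2.4
-8 -35.6 36.4 2.5
-2 -35.4 36.1 2.5
end y -56.54151716707068
rib 2892 -15.950676472526924 15.959537225641254 -35.7727412392174 -23.493205763648568
```

The held pad is centred in the tool to within 0.5 mm and not skewed. I'll trim about 0.7 mm and descend to just above the rim.

Call:
step_arm([
  {"xyz": [0.015,0.018,0.2],"turn": [0,0,0.007],"gripper": -1},
  {"xyz": [0,0,0.4],"turn": [0,0,0],"gripper": -1},
  {"xyz": [0,0,0.5],"turn": [0,0,0],"gripper": -1},
  {"xyz": [0,0,0.5],"turn": [0,0,0],"gripper": -1},
  {"xyz": [0,0,0.3],"turn": [0,0,0],"gripper": -1},
  {"xyz": [0,0,0.15],"turn": [0,0,0],"gripper": -1},
  {"xyz": [0,0,0],"turn": [0,0,0],"gripper": -1},
  {"xyz": [0,0,0],"turn": [0,0,0],"gripper": -1},
  {"xyz": [0,0,0],"turn": [0,0,0],"gripper": -1},
])

```text
time_s: 15.4
position: [0.5353, 0.053, 0.0783]
tool_rot: [[0.996, -0.085, 0.002], [-0.085, -0.996, -0.0], [0.002, 0.0, -1.0]]
ft_force: [-0.8, 0.1, -6.2]
grip_width: 0.0229
```

```bash
python3 - <<'E'
from h import *
plan([.5345,.0535,.062],-4.83,1)
s=env.observe();R=np.array(s["tool_rot"])
im,d,i=grab("wrist"); P=pts(d,i); 
cv2.imwrite("pics/w5.png",im[:,:,::-1])
# rim vs plate margins, in nest frame about the nominal centre
t=np.radians(-4.83);u=np.array([np.cos(t),np.sin(t)]);v=np.array([-u[1],u[0]])
r=P[...,:2]-[.5347,.0536]; a=r@u*1000;b=r@v*1000;Z=P[...,2]
rim=(abs(Z-.039)<.004)&(abs(b)<75)&(a<60)&(a>-60); 
pl=(Z>.062)&(Z<.085)&(abs(a)<42)&(b>-10)&(b<70)
for bb in(10,25,40,52):
    k=abs(b-bb)<2
    print(bb,"rim a",a[rim&k].min().round(1),"plate a",a[pl&k].min().round(1),a[pl&k].max().round(1), "plate z",np.median(Z[pl&k&(a<-15)]).round(4))
print("rim b max",b[rim&(abs(a)<30)].max(),"plate b max",b[pl&(abs(a)<30)].max())
E
```

```text
t 15.4 pos [0.5353 0.053  0.0783] yaw -4.88 rows 1 xyz [-0.022 -0.011  0.408] turn z -0.012 F [-0.8  0.1 -6.2] w 0.0229
10 rim a -55.1 plate a -34.8 36.8 plate z 0.0758
25 rim a -55.0 plate a -35.0 37.0 plate z 0.0758
40 rim a -55.0 plate a -34.9 37.0 plate z 0.0759
52 rim a -54.8 plate a -35.1 37.1 plate z 0.0759
rim b max 70.14729331491272 plate b max 56.10885377853
```

View pics/w5.png

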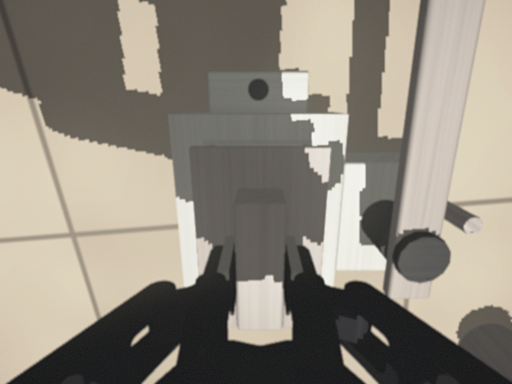

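The image shows the plate (190–335 px) squarely over the rim (170–348). It measures 1.0 mm too far in +x and 0.1 mm off in y. I'll shift x by -1 mm and lower gently.

Call:
step_arm([
  {"xyz": [-0.025,0,0],"turn": [0,0,0],"gripper": -1},
  {"xyz": [0,0,0.1],"turn": [0,0,0],"gripper": -1},
  {"xyz": [0,0,0.1],"turn": [0,0,0],"gripper": -1},
  {"xyz": [0,0,0.07],"turn": [0,0,0],"gripper": -1},
  {"xyz": [0,0,0.07],"turn": [0,0,0],"gripper": -1},
  {"xyz": [0,0,0.07],"turn": [0,0,0],"gripper": -1},
  {"xyz": [0,0,0],"turn": [0,0,0],"gripper": -1},
  {"xyz": [0,0,0],"turn": [0,0,0],"gripper": -1},
])

```text
time_s: 16.12
position: [0.5337, 0.0532, 0.0609]
tool_rot: [[0.996, -0.085, -0.0], [-0.085, -0.996, 0.0], [-0.0, 0.0, -1.0]]
ft_force: [0.2, 1.1, -7.4]
grip_width: 0.0228
```

Call:
step_arm([
  {"xyz": [0,0,0.06],"turn": [0,0,0],"gripper": -1},
  {"xyz": [0,0,0.06],"turn": [0,0,0],"gripper": -1},
  {"xyz": [0,0,0.06],"turn": [0,0,0],"gripper": -1},
  {"xyz": [0,0,0.06],"turn": [0,0,0],"gripper": -1},
  {"xyz": [0,0,0.04],"turn": [0,0,0],"gripper": -1},
  {"xyz": [0,0,0.03],"turn": [0,0,0],"gripper": -1},
  {"xyz": [0,0,0],"turn": [0,0,0],"gripper": -1},
  {"xyz": [0,0,0],"turn": [0,0,0],"gripper": -1},
])

```text
time_s: 16.78
position: [0.5338, 0.0532, 0.0487]
tool_rot: [[0.996, -0.085, -0.0], [-0.085, -0.996, 0.0], [-0.0, -0.0, -1.0]]
ft_force: [0.9, 0.6, -6.0]
grip_width: 0.0228
```

Call:
step_arm([
  {"xyz": [0,0,0.02],"turn": [0,0,0],"gripper": -1},
  {"xyz": [0,0,0.02],"turn": [0,0,0],"gripper": -1},
  {"xyz": [0,0,0.02],"turn": [0,0,0],"gripper": -1},
  {"xyz": [0,0,0],"turn": [0,0,0],"gripper": -1},
  {"xyz": [0,0,0],"turn": [0,0,0],"gripper": -1},
])

```text
time_s: 17.2
position: [0.5338, 0.0532, 0.0464]
tool_rot: [[0.996, -0.085, 0.0], [-0.085, -0.996, -0.0], [0.0, -0.0, -1.0]]
ft_force: [-0.2, 0.5, -5.6]
grip_width: 0.0227
```

Call:
step_arm([
  {"xyz": [0,0,0.02],"turn": [0,0,0],"gripper": -1},
  {"xyz": [0,0,0.02],"turn": [0,0,0],"gripper": -1},
  {"xyz": [0,0,0],"turn": [0,0,0],"gripper": -1},
  {"xyz": [0,0,0],"turn": [0,0,0],"gripper": -1},
])

```text
time_s: 17.53
position: [0.5339, 0.0532, 0.0463]
tool_rot: [[0.996, -0.085, 0.001], [-0.085, -0.996, -0.0], [0.001, 0.0, -1.0]]
ft_force: [-5.8, 0.8, 11.3]
grip_width: 0.0229
```

Contact at the expected height (z=0.0463, about 17 N net change), so the plate is on the rim. I'll release and lift.

Call:
step_arm([
  {"xyz": [0,0,0],"turn": [0,0,0],"gripper": -0.35},
  {"xyz": [0,0,0],"turn": [0,0,0],"gripper": -0.2},
  {"xyz": [0,0,0],"turn": [0,0,0],"gripper": 0},
  {"xyz": [0,0,0],"turn": [0,0,0],"gripper": 0},
  {"xyz": [0,0,0],"turn": [0,0,0],"gripper": 0},
  {"xyz": [0,0,-0.2],"turn": [0,0,0],"gripper": 0},
  {"xyz": [0,0,-0.4],"turn": [0,0,0],"gripper": 0},
  {"xyz": [0,0,-0.7],"turn": [0,0,0],"gripper": 0},
  {"xyz": [0,0,-0.8],"turn": [0,0,0],"gripper": -0.2},
  {"xyz": [0,0,-0.8],"turn": [0,0,0],"gripper": -0.2},
  {"xyz": [0,0,-0.7],"turn": [0,0,0],"gripper": -0.2},
  {"xyz": [0,0.6,0],"turn": [0,0,0],"gripper": -0.2},
  {"xyz": [0,0.6,0],"turn": [0,0,0],"gripper": -0.2},
  {"xyz": [0,0.55,0],"turn": [0,0,0],"gripper": -0.2},
  {"xyz": [0,0,0],"turn": [0,0,0],"gripper": -0.2},
  {"xyz": [0,0,0],"turn": [0,0,0],"gripper": -0.2},
  {"xyz": [0,0,0],"turn": [0,0,0],"gripper": -0.2},
])

```text
time_s: 18.95
position: [0.5278, -0.0162, 0.189]
tool_rot: [[0.996, -0.085, 0.0], [-0.085, -0.996, 0.0], [0.0, -0.0, -1.0]]
ft_force: [-0.3, 0.4, -0.4]
grip_width: 0.0342
```

```bash
cat > chk.py <<'E'
from h import *
plan([.6342,.2012,.2],-4,10)
im,d,i=grab("wrist"); P=pts(d,i); Z=P[...,2]; cv2.imwrite("pics/w6.png",im[:,:,::-1])
t=np.radians(-4.83);u=np.array([np.cos(t),np.sin(t)]);v=np.array([-u[1],u[0]])
r=P[...,:2]-[.5347,.0536]; a=r@u*1000;b=r@v*1000
def rect(m):
    n,l,s,_=cv2.connectedComponentsWithStats(m.astype(np.uint8));k=1+np.argmax(s[1:,4]);q=P[l==k]
    A=np.c_[a[l==k],b[l==k],np.ones(s[k,4])]; c=np.linalg.lstsq(A,q[:,2]*1000,rcond=None)[0]
    return cv2.minAreaRect(np.c_[a[l==k],b[l==k]].astype(np.float32)),"z",np.median(q[:,2]).round(4),"tilt",c[:2].round(4),s[k,4]
box=(abs(a)<58)&(abs(b)<75)
print("plate",rect(box&(abs(Z-.0445)<.0026)&(abs(a)<40)&(abs(b)<62)));print("rib",rect(box&(abs(Z-.07)<.005)))
print("rim",rect(box&(abs(Z-.039)<.0022)))
k=(Z>.1)&(Z<.135)&(b>100)&(b<190)&(a>20)&(a<140); print("knob",k.sum(),P[k].mean(0) if k.any() else "")
bm=(abs(Z-.0845)<.003)&(a>40)&(a<120); q=np.c_[a[bm],b[bm]].astype(np.float32); print("bar", cv2.fitLine(q,cv2.DIST_HUBER,0,.01,.01).ravel(),bm.sum())
E
python3 chk.py
```

```text
t 18.95 pos [ 0.5278 -0.0162  0.189 ] yaw -4.89 rows 10 xyz [ 0.219 -0.564 -0.027] turn z -0.02 F [-0.3  0.4 -0.4] w 0.0342
plate (((-0.4152679443359375, -0.29895782470703125), (111.58908081054688, 72.07718658447266), 89.97696685791016), 'z', np.float64(0.044), 'tilt', array([0.0002, 0.0005]), np.int32(6864))
rib (((-0.5728092193603516, 0.0429840087890625), (23.74152946472168, 69.23512268066406), 0.7406896948814392), 'z', np.float64(0.0699), 'tilt', array([ 0.0052, -0.    ]), np.int32(2258))
rim (((1.4282798767089844, 0.019378662109375), (113.1067123413086, 140.0846710205078), 0.046007223427295685), 'z', np.float64(0.039), 'tilt', array([0.0002, 0.0003]), np.int32(8185))
knob 0 
bar [ 7.5963759e-03 -9.9997115e-01  8.3417809e+01  3.6571918e+01] 3623
```

The pad is seated: plate 5 mm above the rim, flat, and centred within 0.5 mm. The lever is at about 1.56 rad. I'm returning to the knob to close it.

```bash
python3 -c "
from h import *
plan([.631,.196,.189],-4.83,10)"
```

```text
t 19.0 pos [ 0.5278 -0.0159  0.1889] yaw -4.86 rows 10 xyz [ 0.212 -0.55  -0.   ] turn z -0.001 F [ 0.3 -0.7 -0.2] w 0.0341
```

Call:
step_arm([
  {"xyz": [0.11,-0.28,0],"turn": [0,0,0],"gripper": -0.2},
  {"xyz": [0.212,-0.55,0],"turn": [0,0,0],"gripper": -0.2},
  {"xyz": [0.212,-0.55,0],"turn": [0,0,0],"gripper": -0.2},
  {"xyz": [0.212,-0.55,0],"turn": [0,0,0],"gripper": -0.2},
  {"xyz": [0.212,-0.55,0],"turn": [0,0,0],"gripper": -0.2},
  {"xyz": [0.212,-0.55,0],"turn": [0,0,0],"gripper": -0.2},
  {"xyz": [0.212,-0.55,0],"turn": [0,0,0],"gripper": -0.2},
  {"xyz": [0.212,-0.55,0],"turn": [0,0,0],"gripper": -0.2},
  {"xyz": [0.212,-0.55,0],"turn": [0,0,0],"gripper": -0.2},
  {"xyz": [0.212,-0.55,0],"turn": [0,0,0],"gripper": -0.2},
  {"xyz": [0.1,-0.27,0],"turn": [0,0,0],"gripper": -0.2},
  {"xyz": [0,0,0],"turn": [0,0,0],"gripper": -0.2},
  {"xyz": [0,0,0],"turn": [0,0,0],"gripper": -0.2},
  {"xyz": [0,0,0],"turn": [0,0,0],"gripper": -0.2},
])

```text
time_s: 20.17
position: [0.6306, 0.1956, 0.1886]
tool_rot: [[0.996, -0.085, -0.0], [-0.085, -0.996, -0.0], [-0.0, 0.0, -1.0]]
ft_force: [-0.5, -1.4, -0.1]
grip_width: 0.0342
```

```bash
python3 - <<'E'
from h import *
plan([.631,.196,.095],-4.83,6)
im,d,i=grab("wrist"); P=pts(d,i)
m=(P[...,2]>.105)&(P[...,2]<.14)&(im.max(-1)<90)&(np.hypot(P[...,0]-.631,P[...,1]-.196)<.035)
q=P[m];q2=q[q[:,2]>.124];print(len(q),q2.mean(0),q2.min(0),q2.max(0))
E
```

```text
t 20.17 pos [0.6306 0.1956 0.1886] yaw -4.87 rows 6 xyz [ 0.002 -0.002  0.39 ] turn z -0.001 F [-0.5 -1.4 -0.1] w 0.0342
729 [0.62977221 0.19803863 0.12843364] [0.61992959 0.18725604 0.12400502] [0.63974894 0.20730504 0.13082997]
```

Call:
step_arm([
  {"xyz": [0,-0.03,0.4],"turn": [0,0,0],"gripper": -0.2},
  {"xyz": [0,0,0.6],"turn": [0,0,0],"gripper": -0.2},
  {"xyz": [0,0,0.6],"turn": [0,0,0],"gripper": -0.2},
  {"xyz": [0,0,0.5],"turn": [0,0,0],"gripper": -0.2},
  {"xyz": [0,0,0.24],"turn": [0,0,0],"gripper": -0.2},
  {"xyz": [0,0,0],"turn": [0,0,0],"gripper": -0.2},
  {"xyz": [0,0,0],"turn": [0,0,0],"gripper": -0.2},
])

```text
time_s: 20.8
position: [0.6314, 0.1963, 0.0959]
tool_rot: [[0.996, -0.086, 0.001], [-0.086, -0.996, 0.0], [0.001, -0.0, -1.0]]
ft_force: [0.7, -0.3, 0.1]
grip_width: 0.0343
```

Call:
step_arm([
  {"xyz": [-0.15,0.003,0],"turn": [0,0,-0.5],"gripper": -0.2},
  {"xyz": [-0.3,0.012,0],"turn": [0,0,-1],"gripper": -0.2},
  {"xyz": [-0.3,0.012,0],"turn": [0,0,-1],"gripper": -0.2},
  {"xyz": [-0.3,0.012,0],"turn": [0,0,-1],"gripper": -0.2},
  {"xyz": [-0.3,0.012,0],"turn": [0,0,-1],"gripper": -0.2},
  {"xyz": [-0.3,0.012,0],"turn": [0,0,-1],"gripper": -0.2},
  {"xyz": [-0.3,0.012,0],"turn": [0,0,-1],"gripper": -0.2},
  {"xyz": [-0.3,0.012,0],"turn": [0,0,-1],"gripper": -0.2},
  {"xyz": [-0.3,0.012,0],"turn": [0,0,-1],"gripper": -0.2},
  {"xyz": [-0.3,0.012,0],"turn": [0,0,-1],"gripper": -0.2},
  {"xyz": [-0.3,0.012,0],"turn": [0,0,-1],"gripper": -0.2},
  {"xyz": [-0.3,0.012,0],"turn": [0,0,-1],"gripper": -0.2},
  {"xyz": [-0.3,0.012,0],"turn": [0,0,-1],"gripper": -0.2},
  {"xyz": [-0.3,0.012,0],"turn": [0,0,-1],"gripper": -0.2},
  {"xyz": [-0.3,0.012,0],"turn": [0,0,-1],"gripper": -0.2},
  {"xyz": [-0.3,0.012,0],"turn": [0,0,-1],"gripper": -0.2},
  {"xyz": [-0.3,0.012,0],"turn": [0,0,-1],"gripper": -0.2},
  {"xyz": [-0.3,0.012,0],"turn": [0,0,-1],"gripper": -0.2},
  {"xyz": [0,0,0],"turn": [0,0,0],"gripper": -0.2},
  {"xyz": [0,0,0],"turn": [0,0,0],"gripper": -0.2},
])

```text
time_s: 22.47
position: [0.4738, 0.0848, 0.0964]
tool_rot: [[0.257, 0.966, 0.003], [0.966, -0.257, -0.0], [0.001, 0.003, -1.0]]
ft_force: [-0.5, 0.0, 0.4]
grip_width: 0.0341
```

```bash
cat > lev.py <<'E'
from h import *
s=env.observe(); p=s['position']-[.6194,.0464,0]; print("R",np.hypot(*p[:2]),"tool angle about hinge",np.arctan2(p[1],-p[0])-.0843)
a=np.radians(4.83); plan([.6194-.15*np.cos(a),.0464+.15*np.sin(a),.095],85.17,1)
E
python3 lev.py
```

```text
R 0.15052517519375178 tool angle about hinge 0.17349198172702301
t 22.47 pos [0.4738 0.0848 0.0964] yaw 75.12 rows 1 xyz [-0.647  0.071  0.036] turn z -2.193 F [-0.5  0.   0.4] w 0.0341
```

Call:
step_arm([
  {"xyz": [-0.15,0.003,0],"turn": [0,0,-0.5],"gripper": -0.2},
  {"xyz": [-0.15,0.003,0],"turn": [0,0,-0.5],"gripper": -0.2},
  {"xyz": [-0.15,0.003,0],"turn": [0,0,-0.5],"gripper": -0.2},
  {"xyz": [-0.15,0.003,0],"turn": [0,0,-0.5],"gripper": -0.2},
  {"xyz": [-0.12,0.003,0],"turn": [0,0,-0.4],"gripper": -0.2},
  {"xyz": [0,0,0],"turn": [0,0,0],"gripper": -0.2},
  {"xyz": [0,0,0],"turn": [0,0,0],"gripper": -0.2},
])

```text
time_s: 23.05
position: [0.469, 0.057, 0.0956]
tool_rot: [[0.067, 0.998, 0.001], [0.998, -0.067, -0.0], [-0.0, 0.001, -1.0]]
ft_force: [0.7, 0.5, 0.4]
grip_width: 0.0345
```

```bash
python3 lev.py
```

```text
R 0.1508209490225622 tool angle about hinge -0.014143939474202921
t 23.05 pos [0.469  0.057  0.0956] yaw 86.18 rows 1 xyz [0.053 0.021 0.014] turn z 0.22 F [0.7 0.5 0.4] w 0.0345
```

Call:
step_arm([
  {"xyz": [-0.03,0,0],"turn": [0,0,0],"gripper": -0.2},
  {"xyz": [-0.03,0,0],"turn": [0,0,0],"gripper": -0.2},
  {"xyz": [-0.03,0,0],"turn": [0,0,0],"gripper": -0.2},
  {"xyz": [0,0,0],"turn": [0,0,0],"gripper": -0.2},
  {"xyz": [0,0,0],"turn": [0,0,0],"gripper": -0.2},
])

```text
time_s: 23.47
position: [0.4683, 0.0534, 0.0952]
tool_rot: [[0.065, 0.998, 0.0], [0.998, -0.065, 0.001], [0.001, 0.0, -1.0]]
ft_force: [1.1, 4.5, 1.3]
grip_width: 0.0341
```

Call:
step_arm([
  {"xyz": [-0.03,0,0],"turn": [0,0,0],"gripper": -0.2},
  {"xyz": [-0.02,0,0],"turn": [0,0,0],"gripper": -0.2},
  {"xyz": [0,0,0],"turn": [0,0,0],"gripper": -0.2},
  {"xyz": [0,0,0],"turn": [0,0,0],"gripper": -0.2},
])

```text
time_s: 23.8
position: [0.4683, 0.0532, 0.0952]
tool_rot: [[0.065, 0.998, 0.001], [0.998, -0.065, 0.004], [0.004, 0.001, -1.0]]
ft_force: [3.8, 16.6, 1.7]
grip_width: 0.0338
```

```bash
python3 lev.py
```

```text
R 0.15127807271251187 tool angle about hinge -0.039495300874367846
t 23.8 pos [0.4683 0.0532 0.0952] yaw 86.28 rows 1 xyz [0.149 0.032 0.005] turn z 0.243 F [ 3.8 16.6  1.7] w 0.0338
```

The lever is against its stop: 16.6 N with no further motion. I'll centre the jaws, lift clear, back off toward the nest's right and check.

Call:
step_arm([
  {"xyz": [0.08,0,0],"turn": [0,0,0],"gripper": 0},
  {"xyz": [0.08,0.02,0],"turn": [0,0,0],"gripper": 0},
  {"xyz": [0,0,0],"turn": [0,0,0],"gripper": 0},
  {"xyz": [0,0,0],"turn": [0,0,0],"gripper": 0},
  {"xyz": [0,0,-0.3],"turn": [0,0,0],"gripper": 0},
  {"xyz": [0,0,-0.6],"turn": [0,0,0],"gripper": 0},
  {"xyz": [0,0,-0.8],"turn": [0,0,0],"gripper": 0},
  {"xyz": [0,0,-0.8],"turn": [0,0,0],"gripper": 0},
  {"xyz": [0,0,-0.7],"turn": [0,0,0],"gripper": 0},
  {"xyz": [0,0,-0.4],"turn": [0,0,0],"gripper": 0},
  {"xyz": [0,-0.5,0],"turn": [0,0,0],"gripper": 0},
  {"xyz": [0,-0.7,0],"turn": [0,0,0],"gripper": 0},
  {"xyz": [0,-0.7,0],"turn": [0,0,0],"gripper": 0},
  {"xyz": [0,-0.5,0],"turn": [0,0,0],"gripper": 0},
  {"xyz": [0,0,0],"turn": [0,0,0],"gripper": 0},
  {"xyz": [0,0,0],"turn": [0,0,0],"gripper": 0},
  {"xyz": [0,0,0],"turn": [0,0,0],"gripper": 0},
])

```text
time_s: 25.22
position: [0.3742, 0.0632, 0.2393]
tool_rot: [[0.065, 0.998, 0.001], [0.998, -0.065, -0.0], [-0.0, 0.001, -1.0]]
ft_force: [0.3, 0.2, -0.8]
grip_width: 0.0427
```

```bash
python3 - <<'E'
from h import *
s=env.observe(); print(s["position"],s["ft_force"],s["grip_width"])
im,d,i=grab("top"); P=pts(d,i);Z=P[...,2]; cv2.imwrite("pics/top2.png",cv2.resize(im[:,:,::-1],(800,600)))
t=np.radians(-4.83);u=np.array([np.cos(t),np.sin(t)]);v=np.array([-u[1],u[0]])
def ab(P):
    r=P[...,:2]-[.5347,.0536]; return r@u*1000,r@v*1000
a,b=ab(P)
m=(abs(Z-.085)<.006)&(a>-75)&(a<70)&(abs(b)<40); f=cv2.fitLine(np.c_[a[m],b[m]].astype(np.float32),cv2.DIST_HUBER,0,.01,.01).ravel(); print("bar",f,m.sum(),"angle",np.arctan(-f[1]/f[0]))
k=(Z>.1)&(Z<.135)&(np.hypot(a+65,b)<25); print("knob a,b",a[k].mean(),b[k].mean(),k.sum())
p=(abs(Z-.045)<.0035)&(abs(a)<40)&(abs(b)<60); print("plate a,b range",np.percentile(a[p],[1,99]),np.percentile(b[p],[1,99]),Z[p].mean())
z0=np.load("top0.npz"); Z0=pts(z0["d"],i)[...,2]; ch=(abs(Z-Z0)>.01).astype(np.uint8); n,l,st,c=cv2.connectedComponentsWithStats(ch)
for j in range(1,n):
    if st[j,4]>25: print("changed",st[j],(c[j]/.64).round())
w,dw,iw=grab("wrist"); Q=pts(dw,iw); A,B=ab(Q); mm=(abs(Q[...,2]-.085)<.004)&(A>-75)&(A<70)&(abs(B)<40)
if mm.sum()>50:
    f=cv2.fitLine(np.c_[A[mm],B[mm]].astype(np.float32),cv2.DIST_HUBER,0,.01,.01).ravel(); print("wrist bar angle",np.arctan(-f[1]/f[0]),f,mm.sum())
pp=(abs(Q[...,2]-.044)<.0025)&(abs(A)<40)&(abs(B)<62); AA=np.c_[A[pp],B[pp],np.ones(pp.sum())]
print("plate wrist",pp.sum(),A[pp].min(),A[pp].max(),B[pp].min(),B[pp].max(),"tilt",np.linalg.lstsq(AA,Q[pp][:,2]*1000,rcond=None)[0])
E
```

```text
[0.37418586 0.06322629 0.23929345] [ 0.29522351  0.16829758 -0.8085914 ] 0.04273942420104101
bar [0.99996996 0.00774855 6.9994426  0.3682131 ] 349 angle -0.007748628
knob a,b -66.14942995661974 0.28610829714325264 43
plate a,b range [-38.877015    39.06542065] [-57.94415764  58.71721218] 0.045028501638956074
changed [129   0  11  12  42] [208.  10.]
changed [149   0  21  12  52] [249.  10.]
changed [181   0  12  20  53] [291.  14.]
changed [223   0   9  13  32] [355.   8.]
changed [275   0  28  18 119] [456.  11.]
changed [387   0  27  22 113] [626.  15.]
changed [434   0  12  14  32] [688.   9.]
changed [456   0  13  13  45] [722.   9.]
changed [473   0   8  10  29] [744.   6.]
changed [481   0   9   9  28] [758.   6.]
changed [310   3  16  15  56] [496.  14.]
changed [40  5 17  9 45] [76. 15.]
changed [122   4  14  21  64] [200.  22.]
changed [333   5  23  12  53] [538.  15.]
changed [81  6 15 12 41] [139.  18.]
changed [138   6  12  15  46] [224.  20.]
changed [171   7  12  10  36] [276.  17.]
changed [62 11 11  8 29] [104.  23.]
changed [260  10  13  25  69] [415.  35.]
changed [
[... 1635 characters left out ...]
295  42  14   9  27] [470.  73.]
changed [394  44  12   7  32] [624.  74.]
changed [486  45  19  10  43] [772.  78.]
changed [  1  54  18  22 102] [ 17. 103.]
changed [502  68  10  23  71] [790. 123.]
changed [ 220  159   45   54 1118] [377. 294.]
changed [335 195  44  39 919] [557. 335.]
changed [  145   221   126   163 10223] [340. 490.]
changed [  2 271   6  17  27] [  9. 435.]
changed [   0  303  104   81 5690] [ 64. 545.]
changed [253 339  54  45 960] [436. 558.]
wrist bar angle -0.019750848 [ 0.999805    0.01974957 13.490326    0.06092099] 1180
plate wrist 1858 -37.06077856530504 35.970988466632576 -55.53047591895653 56.02420929663046 tilt [2.66064943e-03 7.10079861e-04 4.41262969e+01]
```

View pics/top2.png

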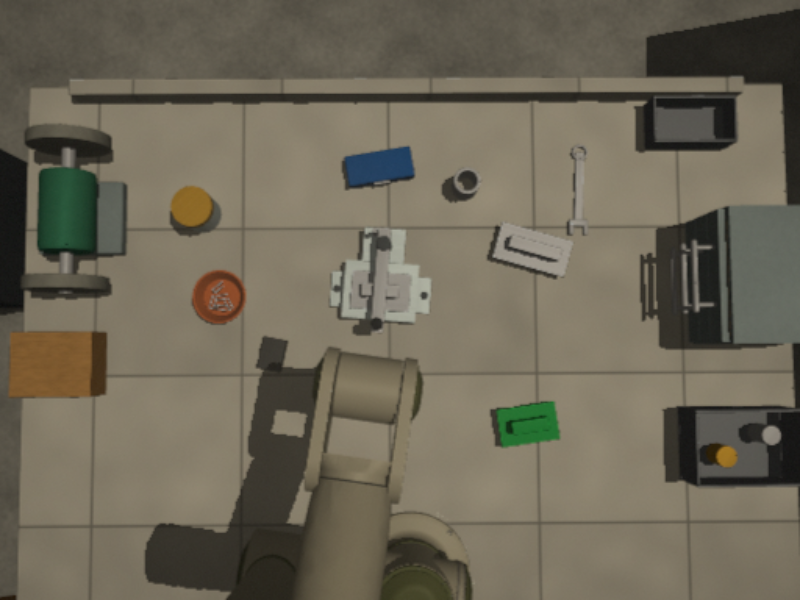

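The top view shows the bar shut over the seated pad at (380,290), the knob at (376,323), every bystander in its original place and the arm clear. Measured lever angle is about 0 (-0.01 to -0.02 rad by the fits), and the plate is centred within 1 mm and flat.

```bash
python3 -c "
from rig import order; print(order.close_job())"
```

```text
the job is handed in; nothing more can be done
None
```

The job is handed in at about 25 s of the 62 s allowed. The shorter pad is in the nest with the lever shut over it, but `close_job` gave no verdict, so my own checks below are all I have.

**What I did:** I swung the lever open to about 1.56 rad, picked the shorter pad up by its rib and lowered it into the pocket. It met the rim with about 17 N at the expected height. I then swung the lever back until it pushed on its stop with 16.6 N, let go and backed the arm off.

**Last checks:**
- **Pad:** the plate is 5 mm above the rim, flat (tilt below 0.003 rad) and centred within 1 mm.
- **Lever:** the bar fits read -0.008 rad from the top camera and -0.020 rad from the wrist camera. Both are within the 0.07 rad limit and are shut within measuring error.
- **Other things:** the depth comparison found no change at the bystanders the arm was not hiding, nor did the last top view. The arm's shadow lies across the offcut, which I checked only by eye in that picture.
- **Arm:** it stands clear and reads almost no force.

**What failed or disagreed:**
- **First grasp:** it closed just above the rib without moving the pad. The fingertips sit about 3 mm behind the reported TCP, not 19 mm ahead of it as stated. I measured this with the side camera and went about 23 mm lower on the second try.
- **Wrist camera heights:** they read about 1 mm low throughout, which did not matter.

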